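# Slide the holed plate out of its tray and lay it on the finishing rest

### The job

Two thin wooden plates lie sunk between the rails of the two-lane tray. Take the one with the round hole: push it along its lane to the tray's left-hand end (as the robot sees it) until its end stands some 40 mm out over the edge, then grip it across that overhanging end and lay it flat on the cork cap of the wooden rest behind the tray, centred on the cap and with its length along the cap's length. Leave the plain plate where it lies in its lane, and keep both plates off the bench.

Things in the scene. Friction and masses are not known exactly. Their poses are not given: they have to be found in the camera images.
- holed_plate: Thin pale wood plate, 44 mm wide (own x), 115 long (y), 8 thick, 50 g, with an 18 mm round hole 35 mm from its centre towards its -y end. Origin: centre of its underside. Lies in one of the tray's lanes (which one varies), lengthwise, top flush with the rails; its +y end goes out first, and its sides can be gripped only where it overhangs.
- plain_plate: Plate of the same wood and size (44 x 115 x 8 mm) without a hole, lying in the other lane. Origin at the centre of its underside. Leave it there.
- tray: Fixed wood tray 118 (own x) x 150 mm (y). Origin: centre of underside, on the bench. Two lanes along y, centred at x = -27.5 and 27.5 mm, 47 wide, floor 40 mm above bench, rails 8 mm higher, no end walls. +y points to the robot's left (about 10 deg either way); the left-hand edge is at y = +75 mm. Plates start 5 to 17 mm inside it; 17 to 30 mm of bare floor lies behind them.
- rest: Fixed wooden rest, farther from the robot than the tray: foot 80 x 90 x 12 mm (x, y, z), column, flat cork cap 30 mm (own x) by 50 mm (own y), its top 60 mm above the bench. Origin: centre of its underside, on the bench, below the cap's centre. The plate, wider and longer than the cap, is laid with its length along own y, either way round.

How it is judged:
By the outcome, as a careful person would: the job done as asked, in the order asked, and still so for the second after the job is handed in, with the robot touching nothing.
It also fails if it takes over 48 s, if anything falls off the work surface, if the arm or the gripper's body presses on something with over 40 N, if the wrist force passes 120 N, or if a joint passes its speed limit or range.

### The arm

A 6-joint arm with a two-finger parallel gripper is mounted at the origin on a cart in front of the work surface, level with it; the furniture and walls round the work are solid. World frame = base frame: x ahead of the robot, y to its left, z up, the work surface at z = 0. Lengths are in m, angles in rad, forces in N, time in s.
With the tool pointing down it reaches from about 0.375 to 0.975 m from the base axis. Payload 3.8 kg.
Tool frame: the origin (TCP) lies midway between the tips of the shut fingers; the grasp point (between the pads) lies 19 mm behind it; z points along the fingers, y is the direction in which the jaws open and shut (so a half turn about z gives the same grasp; the last joint's range is limited). The gripper opens to 85 mm and grips with 20 to 120 N. Pads are 22 mm wide; open, the fingers measure 114 mm over their backs; the gripper's body (76 mm by 85 mm) begins 54 mm behind the grasp point. The pads swing forward as they close: fully open they stand 13 mm farther back than shut.
Start: joints at [-1.246, 0.264, 1.604, -0, 1.274, -0.037], TCP at [0.239, -0.631, 0.231] pointing down, gripper open.
Joint ranges: [-2.63, 2.63], [-0.94, 2.18], [0.31, 2.57], [-1.31, 4.45], [0, 2.66], [-2.55, 2.55]. Speed limits (rad/s): [2.57, 2.57, 3.14, 3.14, 3.14, 3.14].

### API

Orientations are given as a rotation vector (axis times angle).
In Python, from workcell import readout, read_camera, camera_params, bot gives the robot as it stands.
- The arm moves only by the tool apply_moves, never from a script. Its argument "plan" is a list that holds one entry, the list of rows, each a list of 7 numbers: the shift along the tool's x, y, z each as a share of 1000 mm, from -1 to 1, then the turn, a rotation vector about the tool's x, y, z each as a share of pi rad, from -1 to 1, then the gripper command: -1 is fully open, 1 is shut, values between are in proportion. A call has exactly 8 rows; each row is the pose to reach, as a shift and turn from the pose commanded when the call began, along the tool's axes at that moment, turning the shorter way round; what a row does not reach only later rows make up. A row lasts 1/12 s, in which the tool goes at most 41.7 mm and 7.16 degrees, less where a joint would pass 70% of its speed; a pose out of reach is approached as far as the arm can. A call with a number of a shift or a turn outside -1 to 1 is refused whole. A call with a gripper value outside its range is refused whole. The fingers move at their own pace and stop on an object; "force" is the grip in N (left out, the last holds). Time passes only in rows, so rows that repeat a pose let the fingers close, or fill a call up. It gives the time, the measured TCP pose, the force and the opening at its end, in the units of the state.
- readout.read_state(): the state, without advancing time (a new reading comes with each control period).
- read_camera(name): name is "scene" or "top"; returns the picture (480x640x3 uint8, red, green, blue); there is no depth.
- camera_params(name): a dict with "fovy" (degrees; the focal length in pixels is half the picture's height over the tangent of half this angle, whatever the lens; pixels are square), "cx", "cy" (the principal point, pixels), "k1" (the pictures are not rectified: a ray, as slopes to the right and down, at radius r is drawn at 1 + k1 r^2 times it, then the intrinsics apply), "rvec" (rotation vector, rad) and "tvec" (3), from world to camera coordinates, as OpenCV has them. Camera axes: x right, y down, z forward; pixel columns grow to the right and rows downward; lengths in m; the calibration is good to about 2 mm. A picture is of the moment at which its call begins. camera_params takes no time and is no camera call.
- bot.finish_job(): hands the job in, once; it reports no verdict.
The state is a dict: "time": time; "q": joint angles; "joint_vel": joint speeds; "joint_torque": joint torques, N m; "tool_pos": TCP position; "tcp_rot": TCP orientation; "wrist_force": force on the tool from outside, world axes, zero at the start; "torque": the same for the moment, N m; "width": opening from 0.0 (shut) to 1.0 (fully open).
Only numpy, scipy, OpenCV 4.12 (cv2) and the standard library are available. Lean on these libraries where they do the work, as an engineer would, in place of code of your own. Each camera call takes 0.05 s, during which the arm holds its last target.

## Working session

There is one attempt and no reset: what is moved stays moved. The work goes in short steps, Python scripts to look and compute and a tool call to move; the robot and the scene stay as the last step left them, time stands still between calls to the robot, and variables do not carry over. Pictures are saved under pics/ and viewed, and the job is handed in when it is done.

Besides the shell and the picture viewer there is one more tool, called after "Emit:" as a command line: name --argument value ..., lists and objects as JSON in quotes. apply_moves: Moves the arm, as the interface text tells. Shift numbers are shares of 1000 mm and turn numbers shares of pi rad, none past 1 either way. Its arguments: {"type":"object","properties":{"plan":{"type":"array","items":{"type":"array","items":{"type":"array","items":{"type":"number","minimum":-1,"maximum":1}}}},"force":{"type":"number"}},"required":["plan"]}

```bash
ls; mkdir -p pics; python3 - <<'E'
from workcell import readout, read_camera, camera_params, bot
import cv2
print(readout.read_state())
for n in ("scene","top"):
    print(n,camera_params(n))
    cv2.imwrite(f"pics/{n}0.png",read_camera(n)[:,:,::-1])
E
```

```text
pics
{'time': 0.0, 'q': array([-1.24592412e+00,  2.64753266e-01,  1.60541283e+00, -4.47658356e-06,
        1.27367832e+00, -3.69132752e-02]), 'joint_vel': array([ 0.00027936,  0.00148448, -0.00159933,  0.00106191,  0.00022329,
        0.00157705]), 'joint_torque': array([-5.01892919e-04, -5.15113306e+01, -3.67313612e+01, -2.27574367e-05,
        1.28411743e-02,  1.00665852e-05]), 'tool_pos': array([ 0.2386637 , -0.63060409,  0.22994097]), 'tcp_rot': array([-3.08814086e+00, -5.64798298e-01,  5.13793847e-04]), 'wrist_force': array([-0.25719652, -0.67460066, -0.05230691]), 'torque': array([ 0.01125228,  0.0466004 , -0.02179822]), 'width': 0.9999838792705685}
scene {'fovy': 42.09067953177838, 'cx': 325.6724728807885, 'cy': 229.23305913623017, 'k1': -0.018706320680332136, 'rvec': array([ 1.04150954, -2.13231334,  1.29274277]), 'tvec': array([0.50283895, 0.17922432, 0.6464946 ])}
top {'fovy': 47.219090980179544, 'cx': 322.73286619732283, 'cy': 233.00774545813647, 'k1': -0.01443367074631864, 'rvec': array([ 2.11317652, -2.15059674,  0.21329084]), 'tvec': array([0.2451834 , 0.52619733, 0.79889751])}
```

View pics/scene0.png

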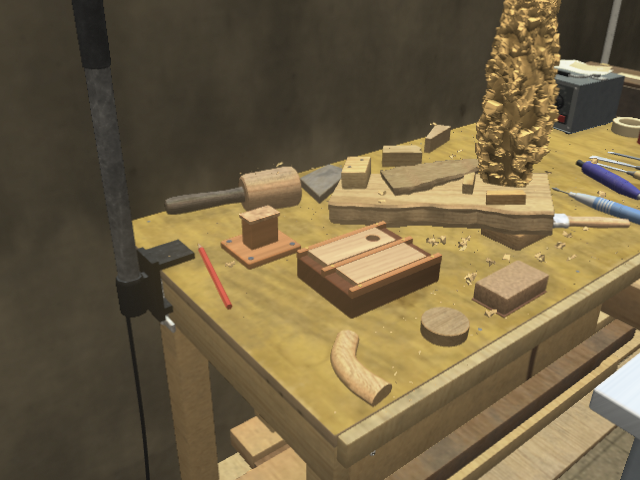

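View pics/top0.png

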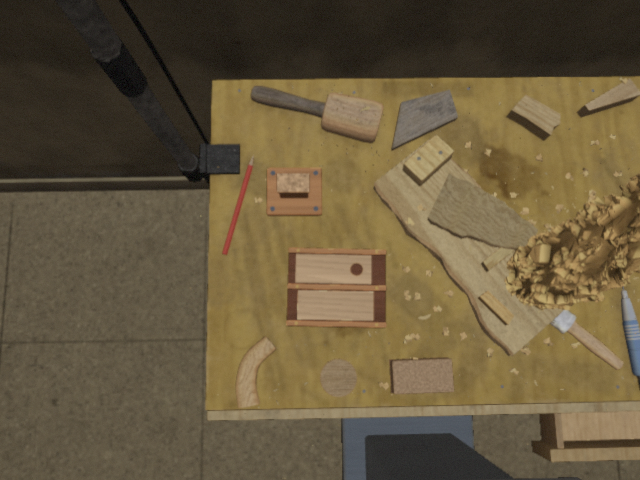

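The scene and top views show the tray at about (337,288) in the top picture. The holed plate is in the far lane, with its hole at (357,269) on the right. The rest is at (294,190), with a lamp pole near (190,160). I'll zoom in and measure.

```bash
cat > h.py <<'E'
import numpy as np, cv2
from workcell import readout, read_camera, camera_params, bot
def K(p):
    f=240/np.tan(np.radians(p['fovy']/2)); return np.array([[f,0,p['cx']],[0,f,p['cy']],[0,0,1]])
def D(p): return np.array([p['k1'],0,0,0,0.])
def ray(n,uv):
    p=camera_params(n); R=cv2.Rodrigues(p['rvec'])[0]
    q=cv2.undistortPoints(np.array(uv,float).reshape(-1,1,2),K(p),D(p)).reshape(-1,2)
    d=np.c_[q,np.ones(len(q))]@R; return -R.T@p['tvec'],d
def onz(n,uv,z):
    c,d=ray(n,uv); return c+d*((z-c[2])/d[:,2])[:,None]
def proj(n,X):
    p=camera_params(n); return cv2.projectPoints(np.array(X,float).reshape(-1,1,3),p['rvec'],p['tvec'],K(p),D(p))[0].reshape(-1,2)
def crop(n,im,x0,y0,x1,y1,s,f): cv2.imwrite(f,cv2.resize(im[y0:y1,x0:x1,::-1],None,fx=s,fy=s,interpolation=cv2.INTER_CUBIC))
E
python3 - <<'E'
from h import *
t=cv2.imread('pics/top0.png')[:,:,::-1]; s=cv2.imread('pics/scene0.png')[:,:,::-1]
crop('top',t,250,155,400,335,3.3,'pics/t1.png'); crop('scene',s,210,190,450,320,3.3,'pics/s1.png')
print(onz('top',[(337,288)],.048),onz('top',[(294,183)],.06),onz('top',[(210,170)],.0), ray('top',[(320,240)])[0], ray('scene',[(320,240)])[0])
E
```

```text
[[0.44536212 0.21596717 0.048     ]] [[0.60707989 0.27894385 0.06      ]] [[0.64848801 0.42012366 0.        ]] [0.37582446 0.25034027 0.8782491 ] [-0.06382071  0.70218218  0.45364164]
```

View pics/t1.png

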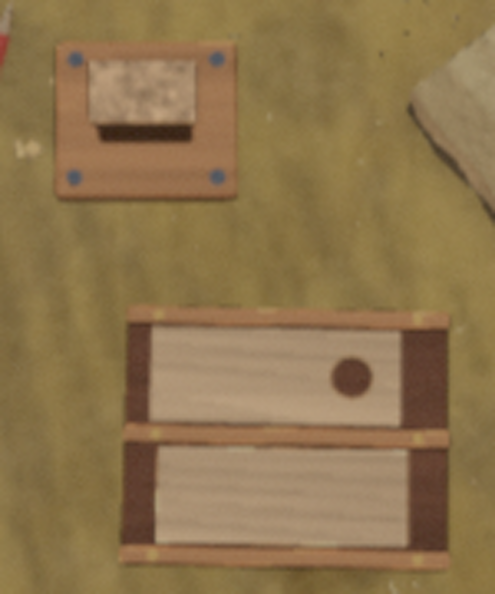

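View pics/s1.png

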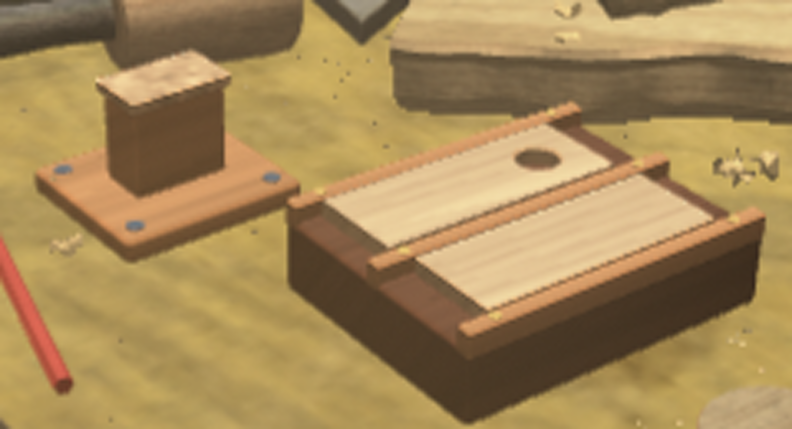

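```bash
python3 - <<'E'
from h import *
np.set_printoptions(precision=4,suppress=True)
t=lambda L:(np.array(L)+.5)/3.3-.5+[250,155]
s=lambda L:(np.array(L)+.5)/3.3-.5+[210,190]
def rep(nm,cam,uv,z):
    P=onz(cam,uv,z); e=np.roll(P,-1,0)-P
    print(nm,cam,'c',P.mean(0),'L',np.linalg.norm(e,axis=1),'ang',np.degrees(np.arctan2(e[:,1],e[:,0])))
    return P
rep('tray','top',t([(128,306),(449,314),(448,568),(120,563)]),.048)
rep('cap','top',t([(89,60),(195,60),(196,124),(90,126)]),.06)
rep('foot','top',t([(57,43),(238,42),(236,198),(56,198)]),.012)
H=rep('holed','top',t([(152,325),(402,333),(400,426),(149,420)]),.048)
rep('plain','top',t([(156,447),(408,450),(407,547),(155,544)]),.048)
print(onz('top',t([(351,377)]),.048))
print('scene')
rep('tray','scene',s([(289,203),(575,104),(765,214),(462,332)]),.048)
rep('cap','scene',s([(97,85),(190,50),(231,77),(130,106)]),.06)
rep('holed','scene',s([(325,200),(552,125),(612,163),(387,247)]),.048)
print(onz('scene',s([(537,159)]),.048))
E
```

```text
tray top c [0.4472 0.2168 0.048 ] L [0.149  0.1164 0.1484 0.1176] ang [-92.3997 177.5115  88.0658  -2.1946]
cap top c [0.6077 0.2807 0.06  ] L [0.0497 0.031  0.0493 0.0319] ang [ -90.8496 -179.9463   90.2392    0.6482]
foot top c [0.6073 0.2805 0.012 ] L [0.0899 0.0795 0.088  0.0788] ang [-90.512  178.2338  89.0935  -0.3564]
holed top c [0.475 0.221 0.048] L [0.1158 0.0431 0.1152 0.044 ] ang [-92.8148 176.7771  87.6231  -2.3577]
plain top c [0.4196 0.2196 0.048 ] L [0.1153 0.0439 0.1142 0.0438] ang [-91.7    177.3815  88.2627  -1.1877]
[[0.4739 0.1863 0.048 ]]
scene
tray scene c [0.4459 0.2174 0.048 ] L [0.1492 0.1142 0.1494 0.1109] ang [-91.9762 177.5356  86.78    -2.5683]
cap scene c [0.6054 0.2824 0.06  ] L [0.0507 0.0326 0.0491 0.0248] ang [-84.4157 178.7099  86.6888   1.8062]
holed scene c [0.4741 0.2205 0.048 ] L [0.1154 0.0395 0.115  0.0428] ang [-93.4436 175.7427  88.1692  -3.6608]
[[0.4727 0.1868 0.048 ]]
```

```bash
python3 - <<'E'
from h import *
np.set_printoptions(precision=3,suppress=True)
print('base',onz('scene',[(478,183),(505,190),(535,186)],.04)); b=onz('scene',[(505,190)],.04)[0]
for z in (.04,.2,.3,.4): 
    X=np.array([b[0],b[1],z]); print(z,proj('scene',X),proj('top',X))
# carving silhouette in top at assumed heights
for z in (.05,.2,.3): print(z,onz('top',[(508,285),(520,305),(575,305),(640,180),(640,290)],z))
print('pole top view',onz('top',[(195,165),(215,160)],.05), onz('top',[(130,70)],.3))
E
```

```text
base [[ 0.518 -0.092  0.04 ]
 [ 0.474 -0.105  0.04 ]
 [ 0.454 -0.159  0.04 ]]
0.04 [[505. 190.]] [[543.719 266.381]]
0.2 [[520.826  93.051]] [[595.472 250.729]]
0.3 [[531.934  24.398]] [[641.591 236.758]]
0.4 [[544.12  -51.523]] [[705.708 217.294]]
0.05 [[ 0.445 -0.044  0.05 ]
 [ 0.415 -0.06   0.05 ]
 [ 0.413 -0.143  0.05 ]
 [ 0.607 -0.268  0.05 ]
 [ 0.434 -0.246  0.05 ]]
0.2 [[ 0.432  0.01   0.2  ]
 [ 0.408 -0.003  0.2  ]
 [ 0.406 -0.072  0.2  ]
 [ 0.565 -0.174  0.2  ]
 [ 0.423 -0.156  0.2  ]]
0.3 [[ 0.424  0.045  0.3  ]
 [ 0.403  0.034  0.3  ]
 [ 0.402 -0.025  0.3  ]
 [ 0.537 -0.112  0.3  ]
 [ 0.416 -0.096  0.3  ]]
pole top view [[0.641 0.434 0.05 ]
 [0.649 0.403 0.05 ]] [[0.675 0.455 0.3  ]]
```

```bash
python3 - <<'E'
from h import *
t=cv2.imread('pics/top0.png')[:,:,::-1]; s=cv2.imread('pics/scene0.png')[:,:,::-1]
crop('top',t,440,150,640,360,2.8,'pics/t2.png'); crop('scene',s,440,0,640,240,2.4,'pics/s2.png')
E
```

```text
(no output)
```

View pics/t2.png

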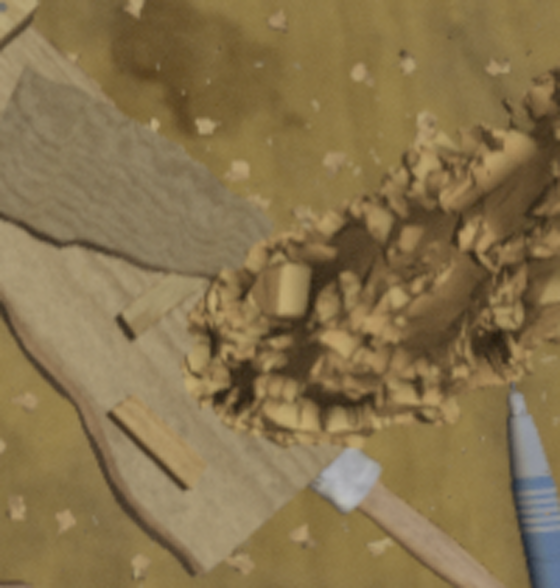

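View pics/s2.png

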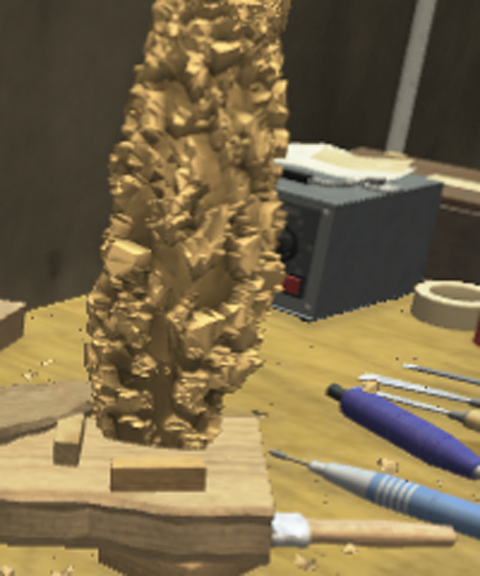

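```bash
cat >> h.py <<'E'
from scipy.spatial.transform import Rotation as Ro
def mv(pos,yaw=None,s=None):
    """world target (tool down, tool-x at yaw deg) -> shares"""
    s=s or readout.read_state(); R=Ro.from_rotvec(s['tcp_rot'])
    d=R.inv().apply(np.array(pos)-s['tool_pos'])
    if yaw is None: T=R
    else:
        c,n=np.cos(np.radians(yaw)),np.sin(np.radians(yaw)); T=Ro.from_matrix(np.array([[c,n,0],[n,-c,0],[0,0,-1.]]))
    return np.round(np.r_[d,(R.inv()*T).as_rotvec()/np.pi],4)
def st():
    s=readout.read_state(); X=Ro.from_rotvec(s['tcp_rot']).as_matrix()
    print('t',round(s['time'],2),'q',np.round(s['q'],3),'p',np.round(s['tool_pos'],4),'yaw',round(np.degrees(np.arctan2(X[1,0],X[0,0])),2),'F',np.round(s['wrist_force'],1),'w',round(s['width'],3))
E
python3 -c "
from h import *
st(); print(mv([.16,-.42,.42]),mv([.30,-.12,.42]))"
```

```text
t 0.1 q [-1.246  0.265  1.605  0.     1.274 -0.037] p [ 0.2387 -0.6307  0.2301] yaw 20.73 F [-0.4 -0.6  0.2] w 0.997
[ 0.001  -0.2253 -0.1895  0.      0.      0.    ] [ 0.2381 -0.4563 -0.189   0.      0.      0.    ]
```

Emit:
apply_moves --plan '[[[0,0,-0.04,0,0,0,1],[0,-0.03,-0.07,0,0,0,1],[0,-0.06,-0.1,0,0,0,1],[0,-0.1,-0.13,0,0,0,1],[0,-0.13,-0.15,0,0,0,1],[0,-0.17,-0.17,0,0,0,1],[0,-0.2,-0.18,0,0,0,1],[0,-0.22,-0.19,0,0,0,1]]]'

```text
time: 0.77
tool_pos: [0.1601, -0.4227, 0.4234]
tcp_rot: [3.089, 0.565, 0.0]
wrist_force: [-0.3, -0.3, -0.6]
width: 0.0
```

```bash
python3 -c "
from h import *
st(); print(mv([.30,-.12,.42],yaw=70),mv([.24,-.25,.42]))"
```

```text
t 0.77 q [-1.264 -0.227  1.759 -0.     1.607 -0.055] p [ 0.1601 -0.4227  0.4234] yaw 20.73 F [-0.3 -0.3 -0.6] w 0.0
[ 0.238  -0.2336  0.0029  0.0005  0.0003 -0.2737] [ 0.1359 -0.1333  0.0031  0.      0.      0.    ]
```

Emit:
apply_moves --plan '[[[0.03,-0.03,0,0,0,-0.03,1],[0.06,-0.06,0,0,0,-0.07,1],[0.09,-0.09,0,0,0,-0.1,1],[0.12,-0.12,0,0,0,-0.14,1],[0.15,-0.15,0,0,0,-0.17,1],[0.18,-0.18,0,0,0,-0.2,1],[0.21,-0.21,0,0,0,-0.24,1],[0.238,-0.234,0,0,0,-0.274,1]]]'

```text
time: 1.43
tool_pos: [0.3002, -0.1209, 0.4212]
tcp_rot: [2.567, 1.809, 0.001]
wrist_force: [2.5, -0.7, 0.1]
width: -0.001
```

```bash
python3 -c "
from h import *
st(); cv2.imwrite('pics/t3.png',read_camera('top')[:,:,::-1]);cv2.imwrite('pics/s3.png',read_camera('scene')[:,:,::-1]); print(mv([.32,.1,.42],yaw=87.8),mv([.47,.15,.2],yaw=87.8))"
```

```text
t 1.43 q [-0.46  -0.488  1.942 -0.     1.687 -0.117] p [ 0.3002 -0.1209  0.4212] yaw 70.33 F [ 2.5 -0.7  0.1] w -0.001
[ 0.2106 -0.0541  0.0017  0.0004 -0.0009 -0.0934] [ 0.306   0.0713  0.2221  0.0004 -0.0009 -0.0934]
```

View pics/t3.png

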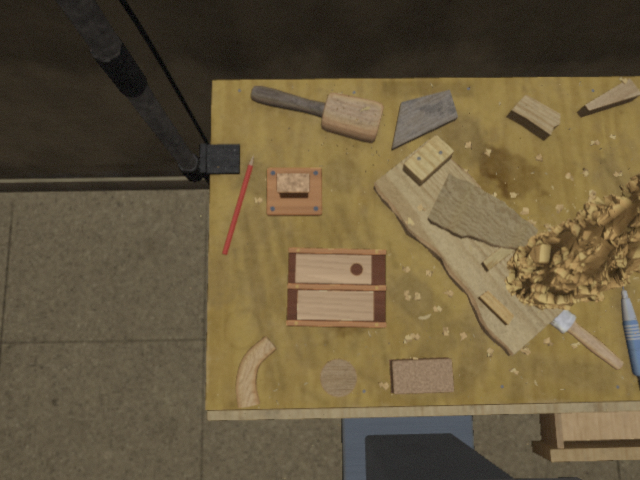

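View pics/s3.png

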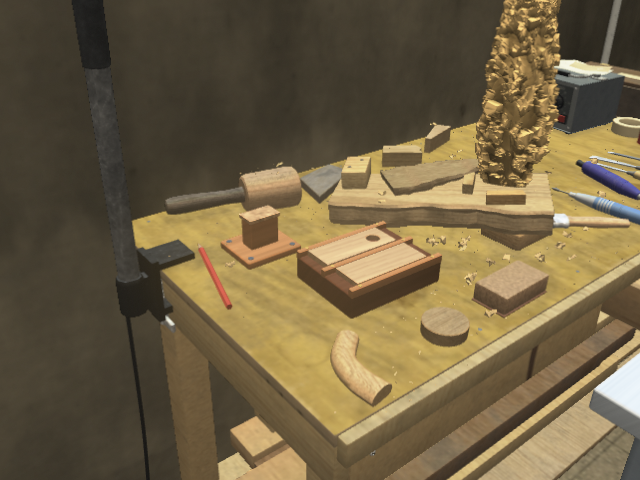

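The scene is unchanged and the arm is outside both views. I'll continue past the carving.

Emit:
apply_moves --plan '[[[0.03,-0.01,0,0,0,-0.02,1],[0.065,-0.02,0,0,0,-0.04,1],[0.1,-0.03,0,0,0,-0.06,1],[0.135,-0.04,0,0,0,-0.08,1],[0.17,-0.05,0,0,0,-0.0934,1],[0.205,-0.054,0,0.0004,-0.0009,-0.0934,1],[0.24,-0.03,0.01,0.0004,-0.0009,-0.0934,1],[0.255,0,0.02,0.0004,-0.0009,-0.0934,1]]]'

```text
time: 2.2
tool_pos: [0.388, 0.1201, 0.4022]
tcp_rot: [2.276, 2.164, 0.002]
wrist_force: [0.8, 0.5, 0.9]
width: -0.0
```

```bash
python3 - <<'E'
from h import *
st()
th=np.radians(87.8); u=np.array([np.cos(th),np.sin(th)])
c=np.array([.4745,.2208]); print(c-u*(.0575), 'rear')
p=c-u*(.0575+.011+.006); print(p, mv([*p,.15],87.8), mv([*p,.043],87.8))
E
```

```text
t 2.2 q [ 0.239 -0.32   1.867 -0.     1.593  0.289] p [0.388  0.1201 0.4022] yaw 87.12 F [0.8 0.5 0.9] w -0.0
[0.4722927  0.16334238] rear
[0.47164011 0.14635491] [ 0.0304  0.0818  0.2523  0.0005 -0.     -0.0038] [ 0.0304  0.0816  0.3593  0.0005 -0.     -0.0038]
```

Emit:
apply_moves --plan '[[[0.004,0.011,0.035,0,0,-0.0038,1],[0.009,0.022,0.07,0,0,-0.0038,1],[0.013,0.034,0.105,0,0,-0.0038,1],[0.018,0.046,0.14,0,0,-0.0038,1],[0.022,0.058,0.175,0.0005,0,-0.0038,1],[0.026,0.07,0.21,0.0005,0,-0.0038,1],[0.0304,0.0818,0.245,0.0005,0,-0.0038,1],[0.0304,0.0818,0.2523,0.0005,0,-0.0038,1]]]'

```text
time: 2.87
tool_pos: [0.4677, 0.1403, 0.142]
tcp_rot: [-2.266, -2.168, 0.021]
wrist_force: [-1.1, 0.1, -0.1]
width: 0.001
```

```bash
python3 - <<'E'
from h import *
st()
print(mv([.4716,.1464,.06],87.8), mv([.4716,.1464,.043],87.8))
im=read_camera('top');crop('top',im,240,150,440,350,3,'pics/t4.png');st()
im=read_camera('scene');crop('scene',im,210,60,480,330,2.2,'pics/s4.png')
E
```

```text
t 2.87 q [ 2.420e-01 -5.000e-03  2.079e+00 -2.000e-03  1.082e+00  2.870e-01] p [0.4677 0.1403 0.142 ] yaw 87.45 F [-1.1  0.1 -0.1] w 0.001
[ 0.0067  0.0047  0.0819 -0.0042  0.0018 -0.0019] [ 0.0068  0.0049  0.0989 -0.0042  0.0018 -0.0019]
t 2.92 q [ 2.420e-01 -7.000e-03  2.079e+00 -2.000e-03  1.085e+00  2.870e-01] p [0.467  0.1403 0.143 ] yaw 87.46 F [-0.9 -0.8 -0.7] w 0.0
```

View pics/t4.png

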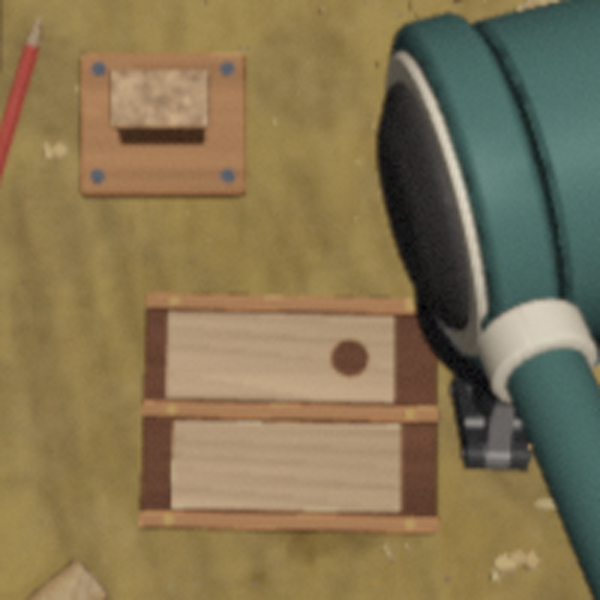

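View pics/s4.png

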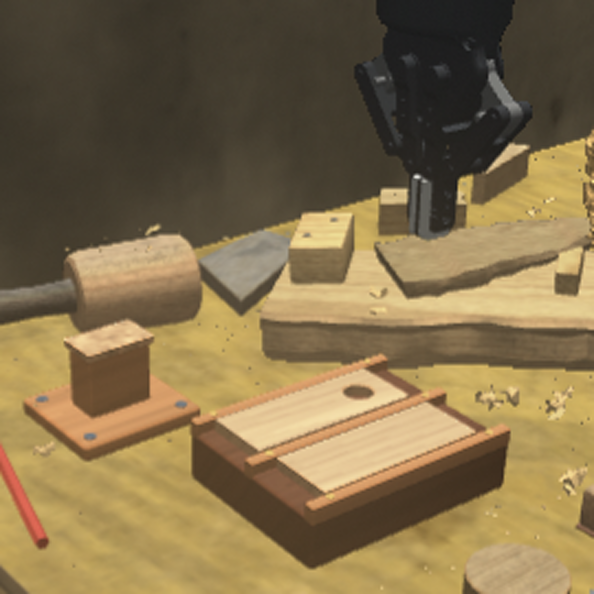

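```bash
python3 - <<'E'
from h import *
st(); s=readout.read_state(); print(proj('scene',[s['tool_pos']]), s['joint_vel'])
print(mv([.4716,.1464,.10],87.8))
E
```

```text
t 2.97 q [ 2.420e-01 -1.000e-02  2.076e+00 -2.000e-03  1.087e+00  2.870e-01] p [0.4682 0.1407 0.1458] yaw 87.47 F [-0.1  0.6  0.6] w 0.0
[[404.39262345 163.9534428 ]] [ 0.00499632 -0.05779203 -0.05487362  0.00043385  0.01927247  0.00178324]
[ 0.0061  0.0036  0.0458 -0.0033  0.0015 -0.0018]
```

Emit:
apply_moves --plan '[[[0,0,0,0,0,0,1],[0,0,0.01,0,0,0,1],[0,0,0.02,0,0,0,1],[0,0,0.03,0,0,0,1],[0,0,0.04,0,0,0,1],[0,0,0.05,0,0,0,1],[0,0,0.05,0,0,0,1],[0,0,0.05,0,0,0,1]]]'

```text
time: 3.63
tool_pos: [0.4693, 0.1417, 0.0976]
tcp_rot: [-2.267, -2.172, 0.01]
wrist_force: [-0.7, -0.5, 0.4]
width: 0.0
```

```bash
python3 - <<'E'
from h import *
st(); s=readout.read_state(); print(s['joint_vel'])
print(mv([.4716,.1464,.06],87.8))
print(mv([.4716,.1464,.043],87.8))
E
```

```text
t 3.63 q [ 2.440e-01  4.600e-02  2.119e+00 -2.000e-03  9.830e-01  2.870e-01] p [0.4693 0.1417 0.0976] yaw 87.55 F [-0.7 -0.5  0.4] w 0.0
[-0.0001149  -0.0110794  -0.02223939 -0.00070236  0.00425305  0.00016052]
[ 0.0049  0.0023  0.0376 -0.0018  0.001  -0.0014]
[ 0.005   0.0024  0.0546 -0.0018  0.001  -0.0014]
```

Emit:
apply_moves --plan '[[[0.003,0.002,0.01,0,0,0,1],[0.003,0.002,0.02,0,0,0,1],[0.003,0.002,0.03,0,0,0,1],[0.003,0.002,0.035,0,0,0,1],[0.003,0.002,0.035,0,0,0,1],[0.003,0.002,0.035,0,0,0,1],[0.003,0.002,0.035,0,0,0,1],[0.003,0.002,0.035,0,0,0,1]]]'

```text
time: 4.3
tool_pos: [0.4728, 0.1449, 0.0642]
tcp_rot: [-2.268, -2.173, 0.005]
wrist_force: [0.4, 0.0, 1.0]
width: 0.0
```

```bash
python3 - <<'E'
from h import *
st(); s=readout.read_state(); print(s['joint_vel'])
print(mv([.4716,.1464,.043],87.8))
im=read_camera('scene');crop('scene',im,280,130,480,300,3.5,'pics/s5.png')
E
```

```text
t 4.3 q [ 2.480e-01  9.700e-02  2.137e+00 -2.000e-03  9.110e-01  2.920e-01] p [0.4728 0.1449 0.0642] yaw 87.55 F [0.4 0.  1. ] w 0.0
[-0.00314387 -0.00623842 -0.00020227  0.00025097  0.00054431 -0.00053882]
[ 0.0015 -0.0012  0.0212 -0.0007  0.0007 -0.0014]
```

View pics/s5.png

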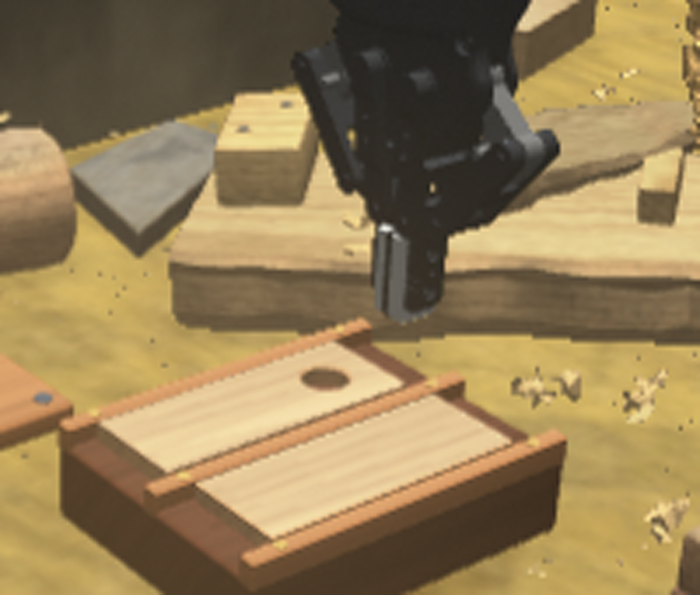

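The shut fingertips (crop (405,310)) stand just behind the far lane's rear end, so I'll lower them.

Emit:
apply_moves --plan '[[[0,0,0.007,0,0,0,1],[0,-0.001,0.014,0,0,0,1],[0,-0.001,0.02,0,0,0,1],[0,-0.001,0.021,0,0,0,1],[0,-0.001,0.021,0,0,0,1],[0,-0.001,0.021,0,0,0,1],[0,-0.001,0.021,0,0,0,1],[0,-0.001,0.021,0,0,0,1]]]'

```text
time: 5.02
tool_pos: [0.4715, 0.1448, 0.043]
tcp_rot: [-2.268, -2.173, 0.006]
wrist_force: [0.8, 0.3, 0.4]
width: 0.0
```

```bash
python3 - <<'E'
from h import *
st(); u=np.array([np.cos(np.radians(87.8)),np.sin(np.radians(87.8))])
e=np.array([.4743,.2165])+u*(.075+.040-.115-.011); print(e,mv([*e,.043],87.8))
e=e-u*.012; print(e,mv([*e,.043],87.8))
E
```

```text
t 5.02 q [ 2.490e-01  1.260e-01  2.152e+00 -2.000e-03  8.670e-01  2.930e-01] p [0.4715 0.1448 0.043 ] yaw 87.54 F [0.8 0.3 0.4] w 0.0
[0.47387773 0.20550811] [ 0.0607 -0.0003 -0.0001 -0.0009  0.0008 -0.0014]
[0.47341708 0.19351695] [ 0.0487 -0.0002 -0.0001 -0.0009  0.0008 -0.0014]
```

Emit:
apply_moves --plan '[[[0.006,0,0,0,0,0,1],[0.012,0,0,0,0,0,1],[0.018,0,0,0,0,0,1],[0.024,0,0,0,0,0,1],[0.03,0,0,0,0,0,1],[0.036,0,0,0,0,0,1],[0.042,0,0,0,0,0,1],[0.047,0,0,0,0,0,1]]]'

```text
time: 5.68
tool_pos: [0.4733, 0.1925, 0.0427]
tcp_rot: [-2.268, -2.173, 0.006]
wrist_force: [1.0, 0.4, 0.5]
width: -0.004
```

```bash
python3 - <<'E'
from h import *
st()
im=read_camera('scene');crop('scene',im,260,130,460,300,3.5,'pics/s6.png')
im=read_camera('top');crop('top',im,250,155,400,335,3.3,'pics/t6.png');st()
E
```

```text
t 5.68 q [ 3.380e-01  1.580e-01  2.116e+00 -2.000e-03  8.720e-01  3.820e-01] p [0.4733 0.1925 0.0427] yaw 87.57 F [1.  0.4 0.5] w -0.004
t 5.78 q [ 3.380e-01  1.580e-01  2.115e+00 -1.000e-03  8.720e-01  3.810e-01] p [0.4734 0.1926 0.0427] yaw 87.6 F [0.1 0.  0.4] w -0.003
```

View pics/s6.png

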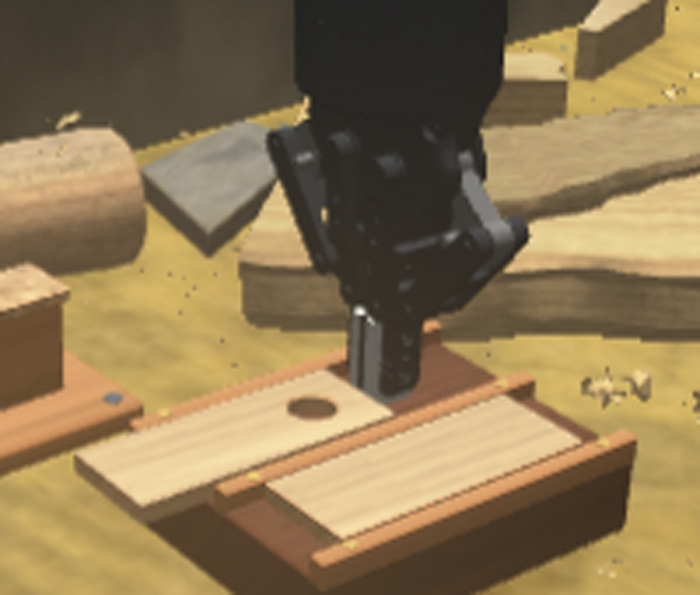

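View pics/t6.png

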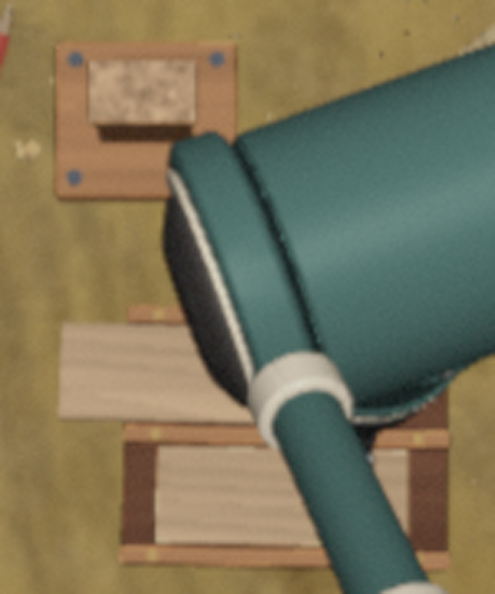

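```bash
python3 - <<'E'
from h import *
t=lambda L:(np.array(L)+.5)/3.3-.5+[250,155]
s=lambda L:(np.array(L)+.5)/3.5-.5+[260,130]
a=onz('top',t([(62,323),(57,417),(128,306),(124,425)]),.048);print(a)
b=onz('scene',s([(76,460),(150,508),(134,424),(218,492)]),.048);print(b)
u=np.array([np.cos(np.radians(87.8)),np.sin(np.radians(87.8))])
for P in(a,b): print((P[:2]-[0,0,0]).mean(0)[:2]@u-P[2:].mean(0)[:2]@u)
E
```

```text
[[0.5012526  0.31936076 0.048     ]
 [0.45776694 0.32168897 0.048     ]
 [0.50870628 0.2888008  0.048     ]
 [0.45356927 0.29104547 0.048     ]]
[[0.49650947 0.32020601 0.048     ]
 [0.45440859 0.31825031 0.048     ]
 [0.50491286 0.2881424  0.048     ]
 [0.44846366 0.29283135 0.048     ]]
0.030516679606155783
0.02867290942655054
```

Emit:
apply_moves --plan '[[[0.003,0,0,0,0,0,1],[0.006,0,0,0,0,0,1],[0.008,0,0,0,0,0,1],[0.01,0,0,0,0,0,1],[0.01,0,0,0,0,0,1],[0.01,0,0,0,0,0,1],[0.01,0,0,0,0,0,1],[0.01,0,0,0,0,0,1]]]'

```text
time: 6.45
tool_pos: [0.4737, 0.2016, 0.0426]
tcp_rot: [-2.268, -2.173, 0.006]
wrist_force: [-0.7, -0.2, -0.2]
width: -0.001
```

Emit:
apply_moves --plan '[[[-0.005,0,0,0,0,0,1],[-0.008,0,-0.01,0,0,0,1],[-0.008,0,-0.04,0,0,0,1],[-0.008,0,-0.08,0,0,0,1],[-0.008,0,-0.11,0,0,0,1],[-0.008,0,-0.14,0,0,0,0],[-0.008,0,-0.14,0,0,0,-1],[-0.008,0,-0.14,0,0,0,-1]]]'

```text
time: 7.12
tool_pos: [0.4758, 0.1943, 0.1862]
tcp_rot: [2.267, 2.171, 0.003]
wrist_force: [-0.1, -1.1, -0.5]
width: 0.417
```

```bash
python3 - <<'E'
from h import *
st()
im=read_camera('scene');crop('scene',im,260,130,460,300,3.5,'pics/s7.png')
im=read_camera('top');crop('top',im,250,155,400,335,3.3,'pics/t7.png');st()
E
```

```text
t 7.12 q [ 3.400e-01 -1.000e-02  1.996e+00 -1.000e-03  1.153e+00  3.840e-01] p [0.4758 0.1943 0.1862] yaw 87.53 F [-0.1 -1.1 -0.5] w 0.417
t 7.22 q [ 3.400e-01 -7.000e-03  2.000e+00 -1.000e-03  1.152e+00  3.840e-01] p [0.4733 0.1936 0.1824] yaw 87.53 F [-0.1  0.7 -0.7] w 0.594
```

View pics/s7.png

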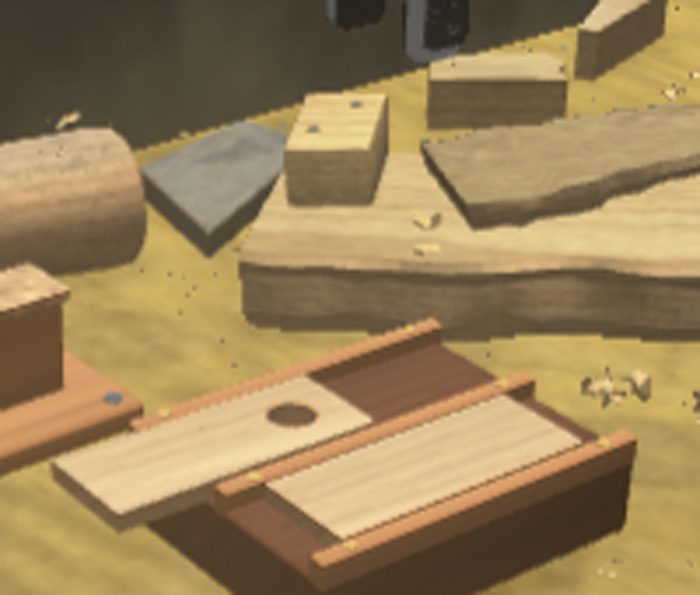

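View pics/t7.png

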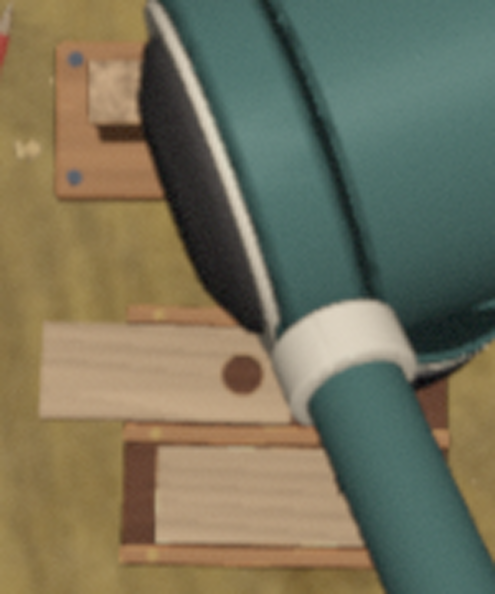

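```bash
python3 - <<'E'
from h import *
np.set_printoptions(precision=4,suppress=True)
t=lambda L:(np.array(L)+.5)/3.3-.5+[250,155]
s=lambda L:(np.array(L)+.5)/3.5-.5+[260,130]
a=onz('top',t([(43,322),(39,417),(128,306),(124,425),(242,374)]),.048);print(a)
b=onz('scene',s([(53,468),(121,515),(134,424),(218,492),(293,415)]),.048);print(b)
u=np.array([np.cos(np.radians(87.8)),np.sin(np.radians(87.8))])
for P in(a,b):
  print('overhang',(P[:2]).mean(0)[:2]@u-P[2:4].mean(0)[:2]@u, 'hole->centre',P[4,:2]+.035*u,'end->centre',P[:2].mean(0)[:2]-u*.0575)
c=np.array([.4755,.2735]); g=c+u*.0365; print(g,mv([*g,.18],87.8))
E
```

```text
[[0.5019 0.3281 0.048 ]
 [0.4579 0.3299 0.048 ]
 [0.5087 0.2888 0.048 ]
 [0.4536 0.291  0.048 ]
 [0.4761 0.2366 0.048 ]]
[[0.4969 0.33   0.048 ]
 [0.4568 0.329  0.048 ]
 [0.5049 0.2881 0.048 ]
 [0.4485 0.2928 0.048 ]
 [0.4746 0.2365 0.048 ]]
overhang 0.039031223089331935 hole->centre [0.4775 0.2715] end->centre [0.4777 0.2716]
overhang 0.03895498707306666 hole->centre [0.4759 0.2715] end->centre [0.4746 0.272 ]
[0.4769 0.31  ] [ 0.1165 -0.0014  0.0021 -0.0012  0.0009 -0.0015]
```

Both views agree on about 39 mm of overhang, and the hole-based and end-based plate centres match at about (0.4765, 0.2715). Next I'll move over the overhang.

Emit:
apply_moves --plan '[[[0.02,0,0,0,0,0,-1],[0.04,0,0,0,0,0,-1],[0.06,0,0,0,0,0,-1],[0.08,0,0,0,0,0,-1],[0.1,-0.001,0,0,0,0,-1],[0.1165,-0.002,0,0,0,-0.0015,-1],[0.1165,-0.002,0.01,0,0,-0.0015,-1],[0.1165,-0.002,0.02,0,0,-0.0015,-1]]]'

```text
time: 7.88
tool_pos: [0.4759, 0.3104, 0.1603]
tcp_rot: [-2.261, -2.18, 0.01]
wrist_force: [0.3, -0.7, -0.1]
width: 1.0
```

```bash
python3 - <<'E'
from h import *
st(); print(mv([.4778,.31,.08],87.8),mv([.4778,.31,.022],87.8))
E
```

```text
t 7.88 q [ 5.350e-01  1.230e-01  1.906e+00 -1.000e-03  1.119e+00  5.710e-01] p [0.4759 0.3104 0.1603] yaw 87.91 F [ 0.3 -0.7 -0.1] w 1.0
[ 0.      0.0023  0.0803 -0.0016  0.0013  0.0006] [ 0.0003  0.0026  0.1383 -0.0016  0.0013  0.0006]
```

Emit:
apply_moves --plan '[[[0,0,0.02,0,0,0,-1],[0,0.001,0.04,0,0,0,-1],[0,0.001,0.06,0,0,0,-1],[0,0.001,0.08,0,0,0,-1],[0,0.001,0.1,0,0,0,-1],[0,0.001,0.1,0,0,0,-1],[0,0.001,0.1,0,0,0,-1],[0,0.001,0.1,0,0,0,-1]]]'

```text
time: 8.55
tool_pos: [0.4772, 0.3094, 0.0621]
tcp_rot: [-2.264, -2.177, 0.008]
wrist_force: [0.1, 0.7, 0.5]
width: 1.001
```

```bash
python3 - <<'E'
from h import *
st(); print(mv([.4778,.31,.022],87.8))
im=read_camera('scene');crop('scene',im,240,130,440,300,3.5,'pics/s8.png')
E
```

```text
t 8.55 q [ 5.320e-01  2.310e-01  1.982e+00 -1.000e-03  9.340e-01  5.710e-01] p [0.4772 0.3094 0.0621] yaw 87.78 F [0.1 0.7 0.5] w 1.001
[ 0.0008  0.0007  0.0401 -0.0013  0.001  -0.0001]
```

View pics/s8.png

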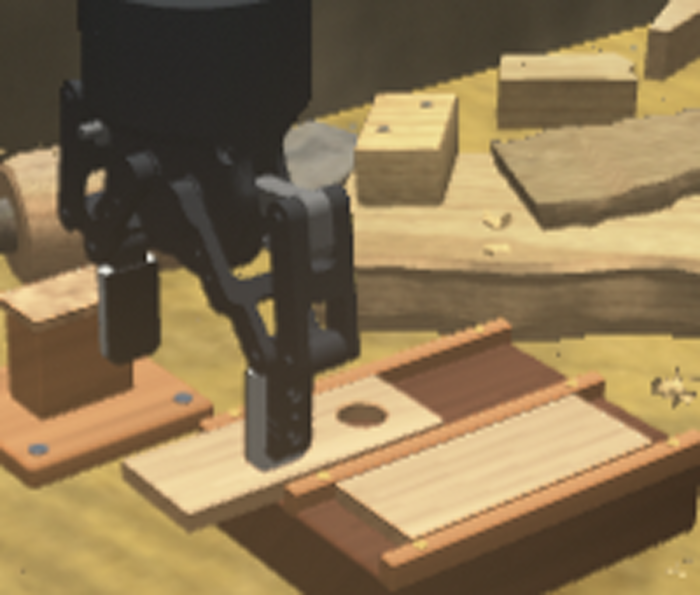

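The open fingers straddle the overhang just beyond the tray edge, so I'll descend.

Emit:
apply_moves --plan '[[[0,0.0005,0.008,0,0,0,-1],[0.001,0.0005,0.016,0,0,0,-1],[0.001,0.0005,0.024,0,0,0,-1],[0.001,0.0005,0.032,0,0,0,-1],[0.001,0.0005,0.04,0,0,0,-1],[0.001,0.0005,0.04,0,0,0,-1],[0.001,0.0005,0.04,0,0,0,-1],[0.001,0.0005,0.04,0,0,0,-1]]]'

```text
time: 9.27
tool_pos: [0.4778, 0.3111, 0.0222]
tcp_rot: [-2.263, -2.178, 0.007]
wrist_force: [0.7, 0.5, 0.1]
width: 0.999
```

```bash
python3 - <<'E'
from h import *
st()
im=read_camera('scene');crop('scene',im,240,130,440,300,3.5,'pics/s9.png')
E
```

```text
t 9.27 q [ 5.34e-01  2.87e-01  2.00e+00 -1.00e-03  8.59e-01  5.72e-01] p [0.4778 0.3111 0.0222] yaw 87.82 F [0.7 0.5 0.1] w 0.999
```

View pics/s9.png

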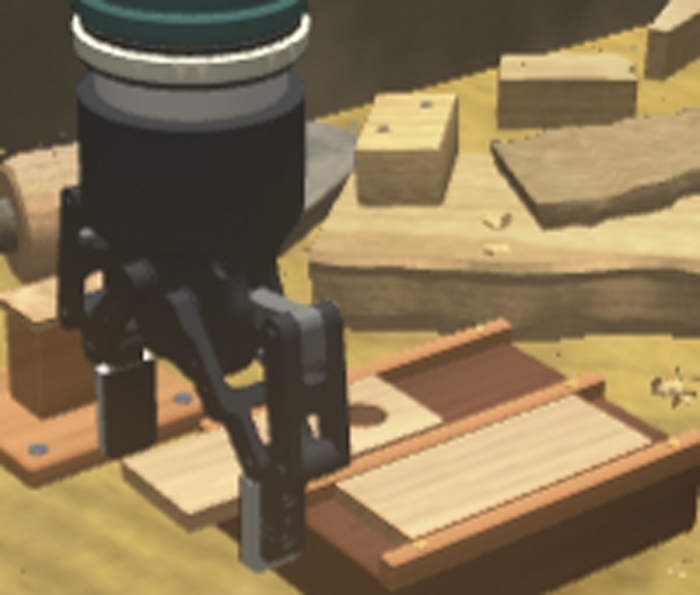

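Emit:
apply_moves --plan '[[[0,0,0,0,0,0,0.3],[0,0,0,0,0,0,1],[0,0,0,0,0,0,1],[0,0,0,0,0,0,1],[0,0,0,0,0,0,1],[0,0,0,0,0,0,1],[0,0,0,0,0,0,1],[0,0,0,0,0,0,1]]]' --force 45

```text
time: 9.98
tool_pos: [0.4781, 0.3112, 0.0228]
tcp_rot: [-2.263, -2.178, 0.006]
wrist_force: [-0.3, -0.8, 5.6]
width: 0.507
```

```bash
python3 - <<'E'
from h import *
st()
im=read_camera('scene');crop('scene',im,240,130,440,300,3.5,'pics/s10.png')
E
```

```text
t 9.98 q [ 5.34e-01  2.86e-01  2.00e+00 -1.00e-03  8.59e-01  5.72e-01] p [0.4781 0.3112 0.0228] yaw 87.82 F [-0.3 -0.8  5.6] w 0.507
```

View pics/s10.png

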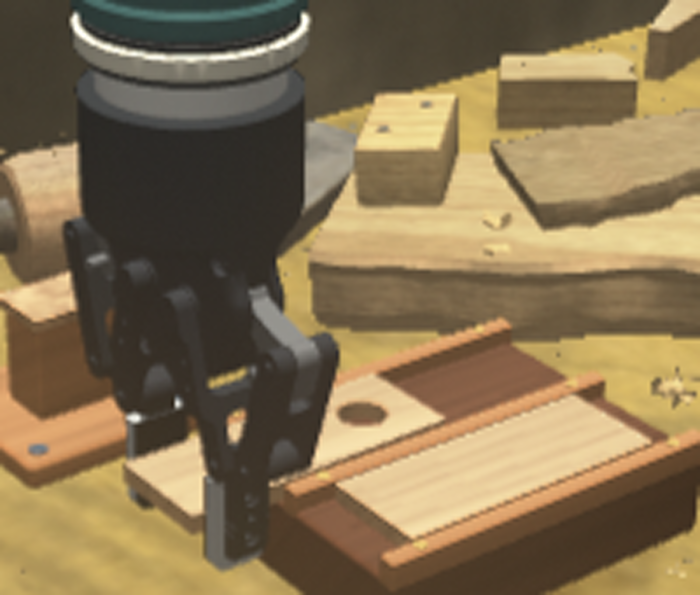

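The grip is closed on the plate at 0.507 × 85 ≈ 43 mm. Lifting.

Emit:
apply_moves --plan '[[[0,0,-0.005,0,0,0,1],[0,0,-0.012,0,0,0,1],[0,0,-0.025,0,0,0,1],[0,0,-0.04,0,0,0,1],[0,0,-0.055,0,0,0,1],[0,0,-0.07,0,0,0,1],[0,0,-0.07,0,0,0,1],[0,0,-0.07,0,0,0,1]]]'

```text
time: 10.7
tool_pos: [0.4791, 0.3119, 0.0941]
tcp_rot: [2.263, 2.179, -0.001]
wrist_force: [0.5, -0.5, -0.3]
width: 0.504
```

```bash
python3 - <<'E'
from h import *
st()
im=read_camera('scene');crop('scene',im,240,100,440,270,3.5,'pics/s11.png')
im=read_camera('top');crop('top',im,240,155,400,335,3.3,'pics/t11.png')
E
```

```text
t 10.7 q [ 0.534  0.195  1.958 -0.     0.99   0.572] p [0.4791 0.3119 0.0941] yaw 87.82 F [ 0.5 -0.5 -0.3] w 0.504
```

View pics/s11.png

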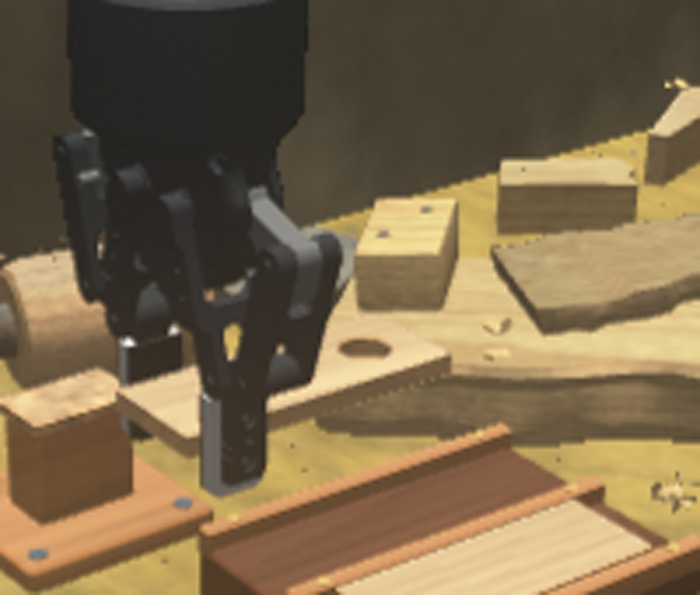

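View pics/t11.png

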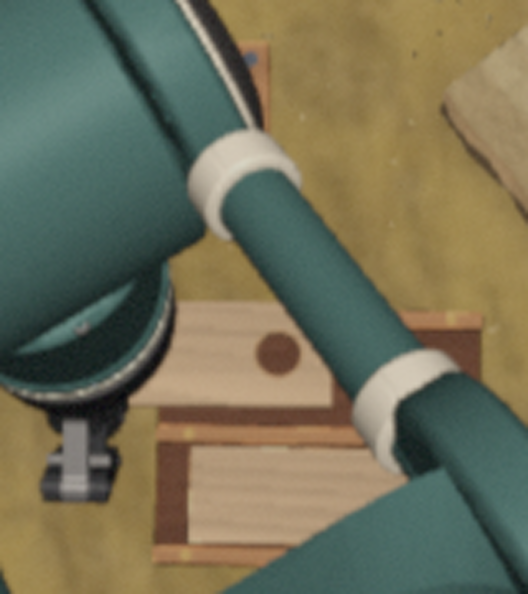

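```bash
cat >> h.py <<'E'
def tri(a,b):
    c1,d1=ray('top',[a]);c2,d2=ray('scene',[b]);d1=d1[0];d2=d2[0]
    k=np.linalg.lstsq(np.c_[d1,-d2],c2-c1,rcond=None)[0]
    p,q=c1+k[0]*d1,c2+k[1]*d2; return (p+q)/2,np.linalg.norm(p-q)
E
python3 - <<'E'
from h import *
np.set_printoptions(precision=4,suppress=True)
t=lambda x,y:(np.array([x,y])+.5)/3.3-.5+[240,155]
s=lambda x,y:(np.array([x,y])+.5)/3.5-.5+[240,100]
print('hole',tri(t(277,353),s(366,347)))
print('rear near corner',tri(t(332,405),s(449,355)))
# end corners of the plate in scene
z=.0941+.0172+.008
print(onz('scene',[s(118,393),s(196,440),s(366,347),s(449,355)],z)); print(onz('top',[t(277,353),t(332,405)],z),z)
E
```

```text
hole (array([0.4763, 0.2366, 0.119 ]), np.float64(0.0003766897528049338))
rear near corner (array([0.4547, 0.2145, 0.1177]), np.float64(0.0015007520754680794))
[[0.4981 0.3293 0.1193]
 [0.4539 0.3283 0.1193]
 [0.4757 0.2369 0.1193]
 [0.4528 0.2173 0.1193]]
[[0.4764 0.2367 0.1193]
 [0.454  0.2141 0.1193]] 0.11930000000000002
```

The plate is level: its measured top of 0.119 matches the expected 0.1193. Its centre is about 40 mm behind the TCP. Carrying it over the rest.

```bash
python3 - <<'E'
from h import *
st(); print(mv([.6072,.321,.095],89.5))
E
```

```text
t 10.8 q [ 0.534  0.197  1.96  -0.     0.99   0.572] p [0.4775 0.311  0.0919] yaw 87.82 F [-0.  0.  0.] w 0.504
[ 0.015   0.1292 -0.0037 -0.0013  0.0009 -0.0094]
```

Emit:
apply_moves --plan '[[[0.001,0.01,0,0,0,0,1],[0.003,0.03,-0.003,0,0,-0.002,1],[0.006,0.05,-0.004,0,0,-0.004,1],[0.008,0.07,-0.004,0,0,-0.006,1],[0.011,0.09,-0.004,0,0,-0.008,1],[0.013,0.11,-0.004,0,0,-0.0094,1],[0.0145,0.122,-0.004,-0.001,0.001,-0.0094,1],[0.015,0.129,-0.004,-0.001,0.001,-0.0094,1]]]'

```text
time: 11.47
tool_pos: [0.6089, 0.321, 0.0946]
tcp_rot: [-2.231, -2.21, 0.001]
wrist_force: [-0.3, 0.8, -1.4]
width: 0.502
```

Emit:
apply_moves --plan '[[[0,0,0,0,0,0,1],[0,0,0,0,0,0,1],[0,0,0.005,0,0,0,1],[0,0,0.01,0,0,0,1],[0,0,0.015,0,0,0,1],[0,0,0.02,0,0,0,1],[0,0,0.02,0,0,0,1],[0,0,0.02,0,0,0,1]]]'

```text
time: 12.13
tool_pos: [0.6067, 0.3211, 0.075]
tcp_rot: [-2.23, -2.211, 0.002]
wrist_force: [0.0, 1.0, -0.5]
width: 0.506
```

```bash
python3 - <<'E'
from h import *
st(); print(mv([.6072,.321,.0430],89.5))
im=read_camera('scene');crop('scene',im,190,100,390,270,3.5,'pics/s12.png')
im=read_camera('top');crop('top',im,220,125,400,305,3.3,'pics/t12.png')
st()
E
```

```text
t 12.13 q [4.500e-01 4.120e-01 1.711e+00 1.000e-03 1.020e+00 4.580e-01] p [0.6067 0.3211 0.075 ] yaw 89.52 F [ 0.   1.  -0.5] w 0.506
[-0.0001  0.0005  0.032  -0.0005  0.      0.0001]
t 12.23 q [4.500e-01 4.120e-01 1.709e+00 1.000e-03 1.020e+00 4.580e-01] p [0.6075 0.3214 0.076 ] yaw 89.51 F [-0.6 -0.3  0.1] w 0.504
```

View pics/s12.png

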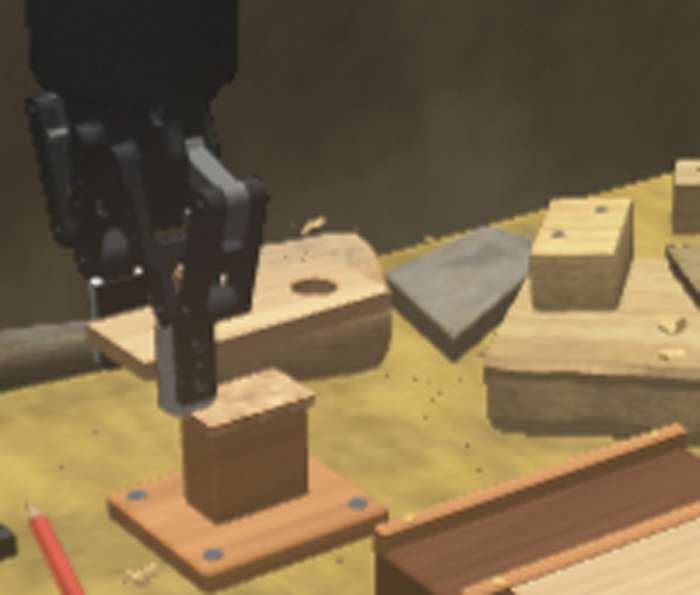

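View pics/t12.png

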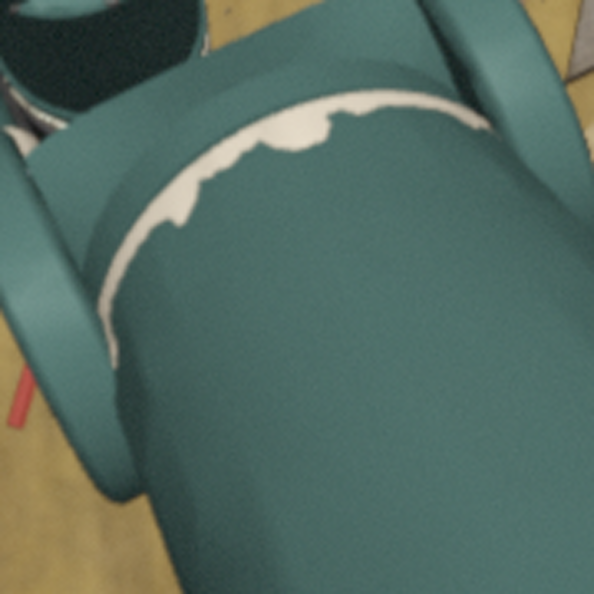

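```bash
python3 - <<'E'
from h import *
s=lambda x,y:(np.array([x,y])+.5)/3.5-.5+[190,100]
print(onz('scene',[s(315,287),s(88,326),s(152,374),s(390,292)],.1007))
print(onz('scene',[s(183,403),s(275,368),s(315,397),s(206,428)],.06))
print(proj('scene',[[.607,.281,.06]]),s(245,398))
print(mv([.6072,.321,.0445],89.5),mv([.6072,.321,.0430],89.5))
E
```

```text
[[0.60319975 0.24762097 0.1007    ]
 [0.62434643 0.33906018 0.1007    ]
 [0.57329192 0.34124424 0.1007    ]
 [0.58133089 0.22637868 0.1007    ]]
[[0.61652334 0.30344738 0.06      ]
 [0.62140091 0.2560177  0.06      ]
 [0.58944091 0.25809273 0.06      ]
 [0.59254361 0.30775668 0.06      ]]
[[259.14751932 212.94575286]] [259.64285714 213.35714286]
[-0.0004 -0.0003  0.0315  0.     -0.0002  0.0001] [-0.0004 -0.0003  0.033   0.     -0.0002  0.0001]
```

In the scene view the hole is 34.8 mm behind the cap centre, against an ideal of 35, and within about 2 mm sideways. Lowering.

Emit:
apply_moves --plan '[[[0,0,0.006,0,0,0,1],[0,0,0.012,0,0,0,1],[0,0,0.018,0,0,0,1],[0,0,0.022,0,0,0,1],[0,0,0.026,0,0,0,1],[0,0,0.029,0,0,0,1],[0,0,0.03,0,0,0,1],[0,0,0.03,0,0,0,1]]]'

```text
time: 12.9
tool_pos: [0.6072, 0.3212, 0.0453]
tcp_rot: [-2.23, -2.211, 0.001]
wrist_force: [-0.5, -0.6, -0.2]
width: 0.503
```

```bash
python3 - <<'E'
from h import *
st(); print(mv([.6072,.321,.0430],89.5))
im=read_camera('scene');crop('scene',im,190,100,390,270,3.5,'pics/s13.png')
st()
E
```

```text
t 12.9 q [4.500e-01 4.450e-01 1.726e+00 1.000e-03 9.710e-01 4.580e-01] p [0.6072 0.3212 0.0453] yaw 89.51 F [-0.5 -0.6 -0.2] w 0.503
[-0.0002 -0.      0.0023 -0.0003 -0.0001  0.    ]
t 12.95 q [4.500e-01 4.440e-01 1.726e+00 1.000e-03 9.710e-01 4.580e-01] p [0.6075 0.3213 0.0457] yaw 89.51 F [ 0.2 -0.5 -0.1] w 0.5
```

View pics/s13.png

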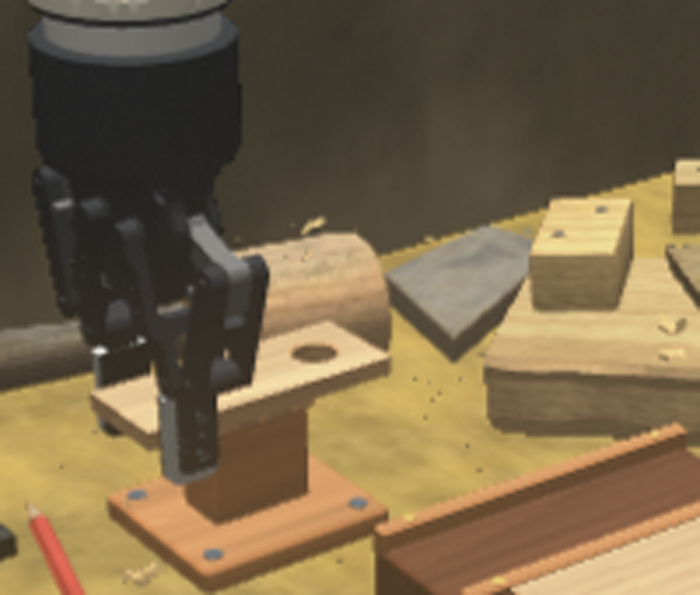

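Lowering another 2.5 mm, watching the force for contact.

Emit:
apply_moves --plan '[[[0,0,0.0005,0,0,0,1],[0,0,0.001,0,0,0,1],[0,0,0.0015,0,0,0,1],[0,0,0.002,0,0,0,1],[0,0,0.0025,0,0,0,1],[0,0,0.0025,0,0,0,1],[0,0,0.0025,0,0,0,1],[0,0,0.0025,0,0,0,1]]]'

```text
time: 13.62
tool_pos: [0.6076, 0.3214, 0.0434]
tcp_rot: [-2.231, -2.211, -0.001]
wrist_force: [-1.4, 0.4, -0.4]
width: 0.506
```

```bash
python3 - <<'E'
from h import *
st(); im=read_camera('scene');crop('scene',im,190,100,390,270,3.5,'pics/s14.png');st()
E
```

```text
t 13.62 q [4.500e-01 4.470e-01 1.727e+00 1.000e-03 9.670e-01 4.580e-01] p [0.6076 0.3214 0.0434] yaw 89.51 F [-1.4  0.4 -0.4] w 0.506
t 13.67 q [4.500e-01 4.470e-01 1.727e+00 1.000e-03 9.670e-01 4.580e-01] p [0.6075 0.3213 0.0434] yaw 89.51 F [-0.2  0.1 -1.3] w 0.506
```

Emit:
apply_moves --plan '[[[0,0,0.0003,0,0,0,1],[0,0,0.0006,0,0,0,1],[0,0,0.0009,0,0,0,1],[0,0,0.0012,0,0,0,1],[0,0,0.0012,0,0,0,1],[0,0,0.0012,0,0,0,1],[0,0,0.0012,0,0,0,1],[0,0,0.0012,0,0,0,1]]]'

```text
time: 14.33
tool_pos: [0.6076, 0.3214, 0.0429]
tcp_rot: [-2.231, -2.211, -0.001]
wrist_force: [-2.2, -0.6, 5.6]
width: 0.505
```

```bash
python3 - <<'E'
from h import *
st(); im=read_camera('scene');crop('scene',im,190,100,390,270,3.5,'pics/s15.png');st()
E
```

```text
t 14.33 q [4.500e-01 4.480e-01 1.727e+00 1.000e-03 9.660e-01 4.580e-01] p [0.6076 0.3214 0.0429] yaw 89.5 F [-2.2 -0.6  5.6] w 0.505
t 14.38 q [4.500e-01 4.480e-01 1.727e+00 1.000e-03 9.660e-01 4.580e-01] p [0.6076 0.3214 0.0429] yaw 89.51 F [-2.6 -1.3  5.3] w 0.508
```

View pics/s15.png

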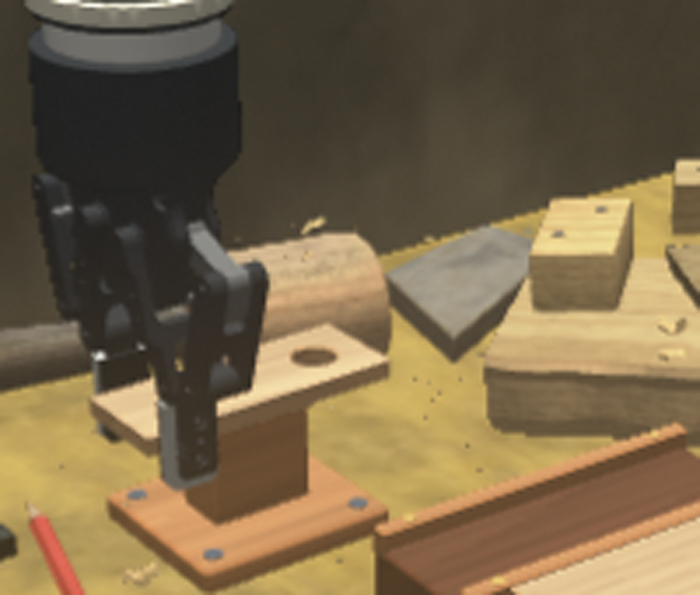

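The plate touched down at TCP z 0.0429 with 5.5 N, and the prediction was 0.0428. Releasing.

Emit:
apply_moves --plan '[[[0,0,0,0,0,0,1],[0,0,0,0,0,0,1],[0,0,0,0,0,0,-1],[0,0,0,0,0,0,-1],[0,0,0,0,0,0,-1],[0,0,0,0,0,0,-1],[0,0,0,0,0,0,-1],[0,0,0,0,0,0,-1]]]' --force 20

```text
time: 15.05
tool_pos: [0.6074, 0.3213, 0.0419]
tcp_rot: [-2.231, -2.211, -0.0]
wrist_force: [-0.8, 0.2, 0.2]
width: 0.995
```

```bash
python3 - <<'E'
from h import *
st(); im=read_camera('scene');crop('scene',im,190,100,390,270,3.5,'pics/s16.png');st()
E
```

```text
t 15.05 q [4.500e-01 4.490e-01 1.728e+00 1.000e-03 9.650e-01 4.580e-01] p [0.6074 0.3213 0.0419] yaw 89.51 F [-0.8  0.2  0.2] w 0.995
t 15.1 q [4.500e-01 4.490e-01 1.728e+00 1.000e-03 9.650e-01 4.580e-01] p [0.6075 0.3213 0.042 ] yaw 89.51 F [-0.5  0.   0.7] w 1.003
```

View pics/s16.png

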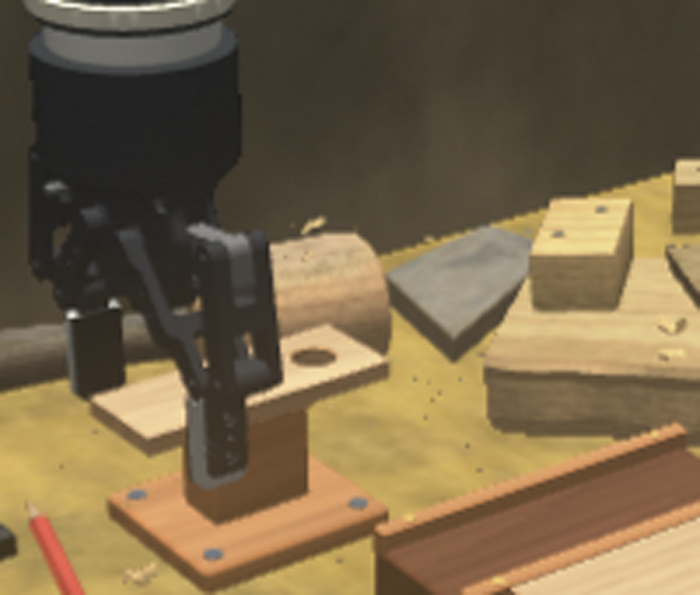

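The plate rests flat and both fingers are clear. I'll rise straight up, then retract so the top camera can see.

Emit:
apply_moves --plan '[[[0,0,-0.01,0,0,0,-1],[0,0,-0.03,0,0,0,-1],[0,0,-0.05,0,0,0,-1],[0,0,-0.08,0,0,0,-1],[0,0,-0.12,0,0,0,-1],[0,0,-0.16,0,0,0,-1],[0,0,-0.2,0,0,0,-1],[0,0,-0.23,0,0,0,-1]]]'

```text
time: 15.77
tool_pos: [0.6084, 0.3216, 0.2777]
tcp_rot: [2.23, 2.211, 0.008]
wrist_force: [0.9, 0.4, 0.8]
width: 1.003
```

```bash
python3 - <<'E'
from h import *
st(); print(mv([.36,.12,.40],87.8))
E
```

```text
t 15.77 q [4.500e-01 2.620e-01 1.521e+00 1.000e-03 1.353e+00 4.580e-01] p [0.6084 0.3216 0.2777] yaw 89.51 F [0.9 0.4 0.8] w 1.003
[-0.2034 -0.2461 -0.124   0.0014 -0.0009  0.0095]
```

Emit:
apply_moves --plan '[[[-0.02,-0.025,-0.02,0,0,0,-1],[-0.045,-0.055,-0.035,0,0,0,-1],[-0.07,-0.085,-0.05,0,0,0,-1],[-0.095,-0.115,-0.065,0,0,0,-1],[-0.12,-0.145,-0.08,0,0,0,-1],[-0.145,-0.175,-0.095,0,0,0,-1],[-0.17,-0.205,-0.11,0,0,0,-1],[-0.19,-0.23,-0.124,0,0,0,-1]]]'

```text
time: 16.43
tool_pos: [0.3736, 0.1317, 0.3977]
tcp_rot: [2.231, 2.212, 0.002]
wrist_force: [1.5, 0.4, -0.1]
width: 1.002
```

```bash
python3 - <<'E'
from h import *
st()
im=read_camera('scene');crop('scene',im,190,130,450,325,3,'pics/s17.png')
im=read_camera('top');crop('top',im,240,145,400,325,3.3,'pics/t17.png')
E
```

```text
t 16.43 q [ 0.276 -0.341  1.89   0.     1.591  0.284] p [0.3736 0.1317 0.3977] yaw 89.51 F [ 1.5  0.4 -0.1] w 1.002
```

View pics/s17.png

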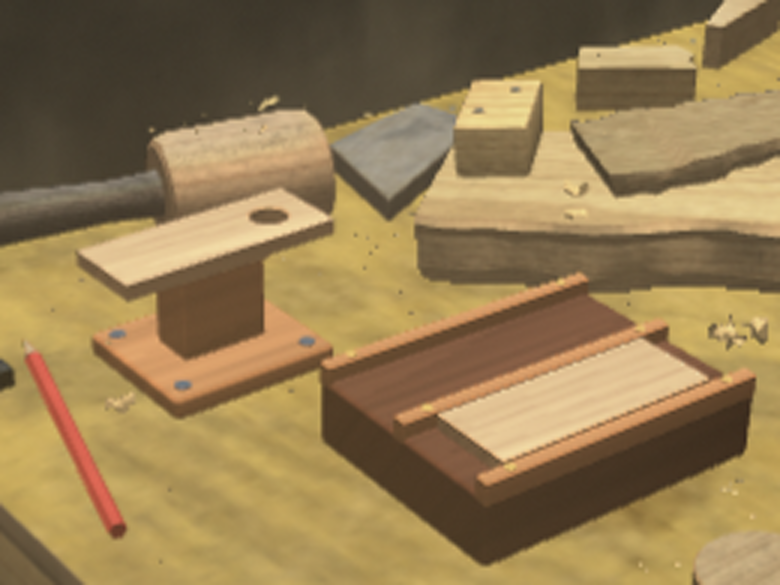

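View pics/t17.png

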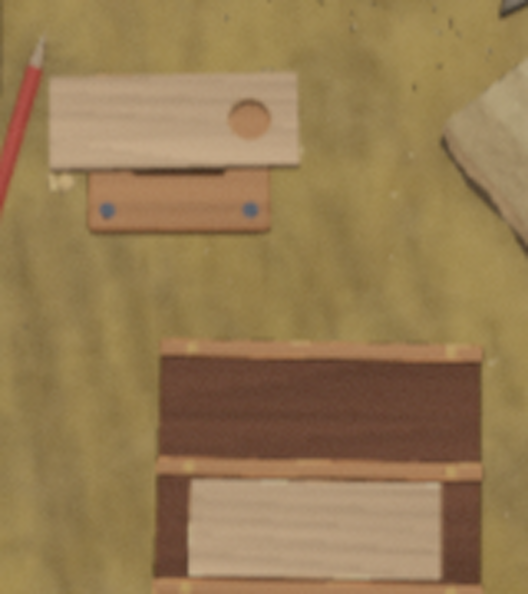

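```bash
python3 - <<'E'
from h import *
np.set_printoptions(precision=4,suppress=True)
t=lambda L:(np.array(L)+.5)/3.3-.5+[240,145]
P=onz('top',t([(49,78),(298,72),(300,164),(50,168)]),.068); e=np.roll(P,-1,0)-P
print(P.mean(0),np.linalg.norm(e,axis=1),np.degrees(np.arctan2(e[:,1],e[:,0])), onz('top',t([(249,118)]),.068))
P=onz('top',t([(189,480),(441,483),(441,579),(189,577)]),.048);print('plain',P.mean(0))
E
```

```text
[0.6079 0.2809 0.068 ] [0.1157 0.0442 0.1151 0.0431] [-89.4045 179.9778  90.0654   0.852 ] [[0.6084 0.2464 0.068 ]]
plain [0.4197 0.2194 0.048 ]
```

```bash
python3 -c "
from h import *
print(bot.finish_job()); st()"
```

```text
the job is handed in; nothing more can be done
None
the job is handed in; nothing more can be done
```

I pushed the holed plate out of the far lane to the left-hand end, leaving about 39 mm of overhang in both camera views. I then gripped it across that end, laid it on the cork cap, released it and drew the arm clear. The job is handed in; the clock read about 16.5 s at my last check, against the 48 s limit.

**Plate on the cap:** the last top view puts its centre at (0.6079, 0.2809) m, against the cap at (0.6077, 0.2807) m. Its length is within about 1° of the cap's, and it lies flat.

**Plain plate:** it measured (0.4197, 0.2194) m at the end and (0.4196, 0.2196) m at the start, so it did not move.

**Forces:** the highest wrist force I read was about 6 N, taken at the end of each move, when gripping the plate and setting it down.

**Disagreement:** the slanted scene view placed the cap about 2 mm off the top view. That is within the stated calibration, and I used the top view.

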